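Stir the two-colour finishing media and hang the stirrer back

ROBOT

A 6-joint arm with a two-finger parallel gripper is mounted at the origin on the work surface. World frame = base frame: x ahead of the robot, y to its left, z up, the work surface at z = 0. Lengths are in m, angles in rad, forces in N, time in s.
With the tool pointing down it reaches from about 0.35 to 0.975 m from the base axis. Payload 4.9 kg.
Tool frame: the origin (TCP) lies at the very end of the fingers, on their centre line; the grasp point (between the pads) lies 19 mm behind it; z points along the fingers, y is the line along which they close (so a half turn about z gives the same grasp; the last joint's range is limited). The gripper opens to 85 mm and grips with 20 to 120 N. Pads are 22 mm wide; open, the fingers measure 114 mm over their backs; the gripper's body (76 mm by 85 mm) begins 54 mm behind the grasp point. The pads swing forward as they close: fully open they stand 13 mm farther back than shut.
Start: joints at [1.137, 0.053, 1.613, -0, 1.476, -0.119], TCP at [0.194, 0.594, 0.2] pointing down, gripper open.
Joint ranges: [-3.01, 3.01], [-1.01, 2.22], [0.06, 2.58], [-1.02, 4.17], [0.09, 2.62], [-3.14, 3.14]. Speed limits (rad/s): [2.57, 2.57, 3.14, 3.14, 3.14, 3.14].

INTERFACE

Orientations are given as a unit quaternion [w, x, y, z].
In Python, from plant import monitor, vision, manip gives the robot as it stands. The module is installed in compiled form; this text tells all that it offers.
- The arm moves only by the tool arm_command, never from a script. Its argument "rows" is a list of rows, each a list of 3 entries, a list of its own where there are three numbers: the finger opening in mm, from 0 to 85.4, then the shift along the world's x, y, z in units of 30 cm (1.0 is 30 cm), then the turn, a rotation vector about the world's x, y, z in units of pi/2 rad (1.0 is pi/2 rad). In form: [[claw, [x, y, z], [wx, wy, wz]], ...]. A call has 1 to 12 rows; each row is the pose to reach, as a shift and turn from the pose commanded when the call began; what a row does not reach only later rows make up. A row lasts 1/12 s, in which the tool goes at most 41.7 mm and 7.16 degrees, less where a joint would pass 70% of its speed; a pose out of reach is approached as far as the arm can. A call with a number of a shift or a turn outside -1 to 1 is refused whole. A call with a gripper value outside its range is refused whole. The fingers move at their own pace and stop on an object; the grip force is fixed at half the most. Time passes only in rows, so rows that repeat a pose let the fingers close. It gives the time, the measured TCP pose, the force, the opening and the grip force at its end, in the units of the state.
- monitor.state(): the state, without advancing time (a new reading comes with each control period).
- vision.grab_frame(name): name is "scene" or "top"; returns a dict with "color" (420x560x3 uint8, red, green, blue), "z_map" (420x560 float32, m along the optical axis (not along the pixel's ray), 0 where there is no reading), "mtx" (3x3 intrinsics, pixels), "k1" (the pictures are not rectified: a ray, as slopes to the right and down, at radius r is drawn at 1 + k1 r^2 times it, then the intrinsics apply), "R" (3x3) and "t" (3): a world point X has camera coordinates R X + t. Camera axes: x right, y down, z forward; pixel columns grow to the right and rows downward; lengths in m; the calibration is good to about 2 mm. A picture is of the moment at which its call begins.
- manip.job_done(): hands the job in; it is judged then, once.
The state is a dict: "time": time; "joint_pos": joint angles; "joint_vel": joint speeds; "joint_efforts": joint torques, N m; "tool_pos": TCP position; "tool_rot": TCP orientation; "contact_force": force on the tool from outside, world axes, zero at the start; "ft_torque": the same for the moment, N m; "gripper_width": opening from 0.0 (shut) to 1.0 (fully open); "grasp_force": force on a finger pad.
Only numpy, scipy, OpenCV 4.12 (cv2) and the standard library are available. Lean on these libraries where they do the work, as an engineer would, in place of code of your own. Each camera call takes 0.05 s, during which the arm holds its last target. There are 200 camera calls.

TASK

Take the orange-handled stirring rod from its fork stand and, with its tip down among the beads, stir the finishing media in the steel bowl round in wide circles, about halfway out to the wall, for at least three full turns and until the colours are mixed: at least one green and one yellow bead on each side of the line through the bowl's two ears. Then hang the rod back in the fork by its collar, upright, and let go. Keep all beads in the bowl, do not touch them with the gripper or ram the rod into the bowl, and leave the other things where they are.

Things in the scene. Friction and masses are not known exactly. Their poses are not given: they have to be found in the camera images.
- bowl: steel bowl bolted to the table: outside 164 mm across, straight wall 60 mm high, 5 mm thick; flat inner floor 6 mm above the table. Red ear loops at rim height reach 113 mm from the middle on its +y and -y sides; the line through them (x = 0) parts it in halves: at the start green beads in the +x half, yellow in the -x half. Origin: centre of the underside; z up.
- rack: blue fork stand fixed to the table on a 130 x 120 mm plate: two level prongs, tops 155 mm above the table, 75 mm long, 18 mm wide, 10 mm thick, a 24 mm slot between them, open to the stand's -x side; behind it (+x, 50 mm from the slot's middle) a post no higher than the prongs. Origin: on the table under the slot's middle.
- rack_slot (a point): middle of the fork slot, level with the tops of the prongs (155 mm above the table). Its x axis runs along the slot away from the open end: the slot is open to -x (prong ends at x = -37 mm) and closed 33 mm to +x.
- stirrer: orange-handled stirring rod, 181 mm long, 0.15 kg, hanging upright in the fork by its black collar (46 mm across, 6 mm thick). Origin: centre of the collar's underside; z up. Above the collar a square grip 24 x 24 mm (sides along x and y), z = 6 to 56 mm; below, a rod 12 mm across ending in an orange ball 18 mm across, lowest point at z = -125 mm.
- stirrer_tip (a point): lowest point of the stirring rod's ball end, on the rod's axis, 125 mm below the collar's underside.
- green0: a green bead: a ball 24 mm across, 14 g, loose in the bowl. Origin: its centre.
- green1: a green bead: a ball 24 mm across, 14 g, loose in the bowl. Origin: its centre.
- green2: a green bead: a ball 24 mm across, 14 g, loose in the bowl. Origin: its centre.
- green3: a green bead: a ball 24 mm across, 14 g, loose in the bowl. Origin: its centre.
- yellow0: a yellow bead: a ball 24 mm across, 14 g, loose in the bowl. Origin: its centre.
- yellow1: a yellow bead: a ball 24 mm across, 14 g, loose in the bowl. Origin: its centre.
- yellow2: a yellow bead: a ball 24 mm across, 14 g, loose in the bowl. Origin: its centre.
- yellow3: a yellow bead: a ball 24 mm across, 14 g, loose in the bowl. Origin: its centre.
- jar: amber jar, 56 mm across, 85 mm high, standing behind the fork stand; a bystander. Origin: centre of its underside.
- carton: cardboard carton 70 x 100 x 50 mm beyond the bowl; a bystander. Origin: centre of its underside.
- wrench: steel wrench 160 mm long lying flat; a bystander.
- screwdriver: screwdriver 180 mm long lying flat; a bystander.
- tape: roll of blue tape, 90 mm across, 24 mm high, lying flat near the robot, between the bowl and the stand; a bystander. Origin: centre of its underside.
Not all that is in view belongs to the job. There is more than one size of the stirrer; the job needs the smallest.

How it is judged:
On the way, in this order (a step that is already met when the one before it is completed fails the run):
1. the tip, down among the beads, is on the green (+x) side of the bowl, between the ears, 20 mm or more from the middle (z of stirrer_tip in the frame of bowl between 0 and 0.024 m and y of stirrer_tip in the frame of bowl between -0.015 and 0.015 m and x of stirrer_tip in the frame of bowl above 0.02 m).
2. the tip comes round past an ear, still down, 20 mm or more from the middle (z of stirrer_tip in the frame of bowl between 0 and 0.024 m and x of stirrer_tip in the frame of bowl between -0.015 and 0.015 m and (y of stirrer_tip in the frame of bowl above 0.02 m or y of stirrer_tip in the frame of bowl below -0.02 m)).
3. the tip is on the yellow (-x) side, still down, 20 mm or more from the middle (z of stirrer_tip in the frame of bowl between 0 and 0.024 m and y of stirrer_tip in the frame of bowl between -0.015 and 0.015 m and x of stirrer_tip in the frame of bowl below -0.02 m).
4. the tip comes round past an ear again, still down (all of step 2).
5. the tip, down among the beads, is on the green (+x) side of the bowl, between the ears, 20 mm or more from the middle (all of step 1).
6. the tip comes round past an ear, still down, 20 mm or more from the middle (all of step 4).
7. the tip is on the yellow (-x) side, still down, 20 mm or more from the middle (all of step 3).
8. the tip comes round past an ear again, still down (all of step 6).
At the end, for the whole second after the job is handed in: At least one green and one yellow bead centre on each side of the line through the ears; the stirrer hangs still and released in the fork, collar within 26 mm along and 12 mm across of the slot's middle and 5 mm of the prong tops in height, upright within 0.1 rad (x of any of green0, green1, green2, green3 in the frame of bowl above 0 m and x of any of green0, green1, green2, green3 in the frame of bowl below 0 m and x of any of yellow0, yellow1, yellow2, yellow3 in the frame of bowl above 0 m and x of any of yellow0, yellow1, yellow2, yellow3 in the frame of bowl below 0 m and x of stirrer in the frame of rack_slot between -0.026 and 0.026 m and y of stirrer in the frame of rack_slot between -0.012 and 0.012 m and z of stirrer in the frame of rack_slot between -0.005 and 0.005 m and angle between stirrer's own z axis and vertical below 0.1 rad and linear speed of stirrer below 0.03 m/s); the robot touches nothing.
It fails at once if a bead leaves the bowl (horizontal distance between any of green0, green1, green2, green3, yellow0, yellow1, yellow2, yellow3 and bowl above 0.083 m).
It fails at once if the gripper touches a bead (contact force between any of the fingers, the arm and green0 above 0.5 N or contact force between any of the fingers, the arm and green1 above 0.5 N or contact force between any of the fingers, the arm and green2 above 0.5 N or contact force between any of the fingers, the arm and green3 above 0.5 N or contact force between any of the fingers, the arm and yellow0 above 0.5 N or contact force between any of the fingers, the arm and yellow1 above 0.5 N or contact force between any of the fingers, the arm and yellow2 above 0.5 N or contact force between any of the fingers, the arm and yellow3 above 0.5 N).
It fails at once if the rod is rammed into the bowl (over 40 N) (contact force between stirrer and bowl above 40 N).
It fails at once if a bystander is moved by more than 30 mm (distance of any of jar, carton, wrench, screwdriver, tape from where it was at the start of the episode above 0.03 m).
It also fails if it takes over 67 s, if anything falls off the work surface, if the arm or the gripper's body presses on something with over 40 N, if the wrist force passes 120 N, or if a joint passes its speed limit or range.

## Working session

There is one attempt and no reset: what is moved stays moved. The work goes in short steps, Python scripts to look and compute and a tool call to move; the robot and the scene stay as the last step left them, time stands still between calls to the robot, and variables do not carry over. Pictures are saved under pics/ and viewed, at most 10 in all, crops included, and the job is handed in when it is done.

Besides the shell and the picture viewer there is one more tool, called as name(argument=value, ...) on one line, values as JSON. arm_command: Moves the arm, as the interface text tells. Shifts and turns lie within -1 to 1; 1 stands for 30 cm of shift or pi/2 rad of turn. Its arguments: {"type":"object","properties":{"rows":{"type":"array"}},"required":["rows"]}

```bash
mkdir -p pics; cat > h.py <<'E'
import numpy as np, cv2, pickle
from plant import monitor, vision, manip
def grab(n,save=None):
    f=vision.grab_frame(n)
    if save: cv2.imwrite(f'pics/{save}.png',f['color'][:,:,::-1])
    return f
def und(f,uv):
    uv=np.atleast_2d(np.asarray(uv,float)); K=np.asarray(f['mtx'])
    d=(uv-[K[0,2],K[1,2]])/[K[0,0],K[1,1]]; s=d.copy()
    for _ in range(20): s=d/(1+f['k1']*(s**2).sum(1,keepdims=True))
    return s
def plane(f,uv,z):
    s=und(f,uv); R=np.asarray(f['R']); t=np.asarray(f['t'])
    d=np.c_[s,np.ones(len(s))]@R; c=-R.T@t
    return c+d*((z-c[2])/d[:,2])[:,None]
def cloud(f):
    h,w=f['z_map'].shape; v,u=np.mgrid[:h,:w]
    s=und(f,np.c_[u.ravel(),v.ravel()]); z=f['z_map'].ravel()[:,None]
    P=(np.c_[s,np.ones(len(s))]*z-np.asarray(f['t']))@np.asarray(f['R'])
    P[z[:,0]==0]=np.nan
    return P.reshape(h,w,3)
E
python3 - <<'E'
from h import *
for n in('scene','top'):
    f=grab(n,n+'0'); pickle.dump(f,open(n+'.pkl','wb')); print(n,f['mtx'],f['k1'],-np.array(f['R']).T@f['t'],f['R'])
print(monitor.state())
E
```

```text
scene [[432.43169264   0.         285.04126212]
 [  0.         432.43169264 208.04785463]
 [  0.           0.           1.        ]] -0.051091606948649684 [ 1.10175927 -0.34258991  1.14258537] [[ 0.55751127  0.8300843  -0.01188422]
 [ 0.69580315 -0.47503626 -0.53870078]
 [-0.4528125   0.29206268 -0.84241334]]
top [[542.60838639   0.         283.53526814]
 [  0.         542.60838639 206.4189567 ]
 [  0.           0.           1.        ]] -0.1670428393458961 [0.19606381 0.01437012 1.78691785] [[-0.03012429 -0.99953466 -0.0047939 ]
 [-0.978142    0.03046609 -0.20569405]
 [ 0.20574438 -0.00150727 -0.97860461]]
{'time': 0.1, 'joint_pos': array([ 1.13704278e+00,  5.32954724e-02,  1.61415294e+00,  1.48930125e-06,
        1.47602025e+00, -1.19008139e-01]), 'joint_vel': array([-0.00083292, -0.00051649, -0.00282631,  0.00214098, -0.00130914,
        0.00074827]), 'joint_efforts': array([-4.72209237e-06, -3.94904459e+01, -3.71362638e+01, -2.33387764e-04,
        4.01508223e-03,  1.87868494e-06]), 'tool_pos': array([0.19322308, 0.59372374, 0.19878539]), 'tool_rot': array([-2.56672039e-04,  1.56723923e-01,  9.87642006e-01, -9.02205565e-04]), 'contact_force': array([ 1.15631241, -0.41137391,  0.30509365]), 'ft_torque': array([-0.02244385,  0.01243765,  0.00295288]), 'grasp_force': 0.0, 'gripper_width': 1.0019007429235425}
```

View pics/scene0.png

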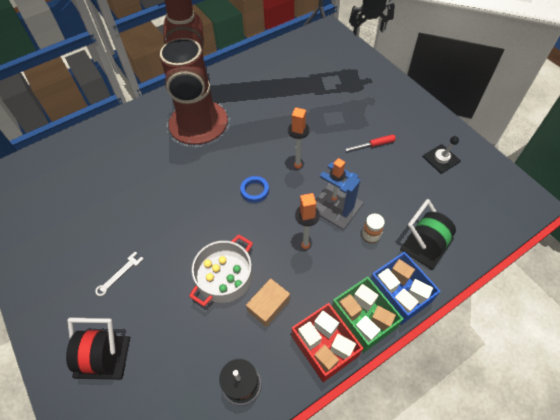

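View pics/top0.png

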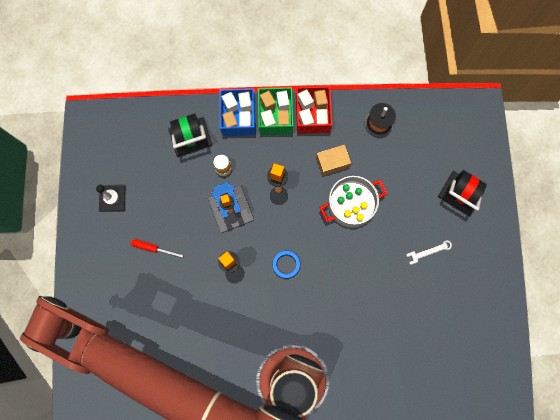

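Three orange-handled rods are visible. In the scene view their handles are at (299,121), (339,168) and (308,207), which match (228,261), (227,201) and (277,173) in the top view. The middle one sits in the blue fork and looks the smallest. Next I measure all three and confirm that in a crop.

```bash
python3 - <<'E'
from h import *
F={n:pickle.load(open(n+'.pkl','rb')) for n in('scene','top')}
s=F['scene']['color'][90:260,240:400,::-1]; cv2.imwrite('pics/crop1.png',cv2.resize(s,None,fx=3.5,fy=3.5,interpolation=cv2.INTER_CUBIC))
for n,f in F.items():
    P=cloud(f); hsv=cv2.cvtColor(f['color'],cv2.COLOR_RGB2HSV); 
    def comps(lo,hi,amin,z=None):
        m=cv2.inRange(hsv,lo,hi); k,l,st,c=cv2.connectedComponentsWithStats(m)
        for i in range(1,k):
            if st[i,4]>=amin:
                q=P[l==i]; q=q[~np.isnan(q[:,0])]
                if len(q)==0: continue
                if abs(q[:,0].mean()-.6)<.4 and abs(q[:,1].mean())<.5: yield c[i],st[i],q
    print(n)
    for nm,lo,hi,a in(('orange',(5,170,90),(19,255,255),25),('green',(40,120,50),(85,255,255),8),('yellow',(21,120,90),(34,255,255),8),('red',(0,170,80),(3,255,255),25),('blue',(100,120,50),(125,255,255),40)):
        for c,st,q in comps(lo,hi,a): print(nm,c.round(1),st.tolist(),'med',np.median(q,0).round(3),'min',q.min(0).round(3),'max',q.max(0).round(3))
E
```

```text
scene
orange [297.7 121.7] [293, 112, 12, 20, 128] med [0.386 0.169 0.231] min [0.374 0.157 0.194] max [0.401 0.196 0.253]
green [437.4 227.7] [419, 218, 33, 27, 314] med [0.836 0.331 0.107] min [0.786 0.304 0.063] max [0.88  0.362 0.117]
green [236.5 267.6] [235, 266, 4, 4, 13] med [ 0.591 -0.18   0.029] min [ 0.587 -0.186  0.022] max [ 0.596 -0.176  0.031]
green [229.6 277.2] [228, 276, 4, 4, 12] med [ 0.606 -0.211  0.028] min [ 0.6   -0.216  0.023] max [ 0.609 -0.207  0.032]
green [237.4 282.8] [236, 281, 4, 4, 12] med [ 0.632 -0.202  0.028] min [ 0.628 -0.207  0.025] max [ 0.636 -0.197  0.032]
green [382.7 324.6] [355, 280, 49, 71, 367] med [0.968 0.049 0.075] min [ 0.844 -0.03  -0.   ] max [0.973 0.103 0.085]
green [222.1 287.4] [220, 286, 5, 4, 17] med [ 0.62  -0.244  0.029] min [ 0.614 -0.249  0.025] max [ 0.626 -0.237  0.032]
green [363.4 315. ] [349, 304, 27, 23, 106] med [0.894 0.04  0.003] min [ 0.885 -0.029 -0.001] max [0.917 0.082 0.083]
yellow [222. 260.] [219, 257, 7, 7, 36] med [ 0.546 -0.202  0.024] min [ 0.536 -0.21   0.014] max [ 0.552 -0.193  0.031]
yellow [207.2 
[... 3932 characters left out ...]
 187.5] [372, 180, 15, 19, 76] med [ 0.622 -0.312  0.048] min [ 0.582 -0.337 -0.009] max [ 0.654 -0.285  0.059]
red [325.9 212.9] [320, 203, 16, 19, 84] med [ 0.533 -0.124  0.049] min [ 0.509 -0.155 -0.004] max [ 0.569 -0.107  0.059]
red [143.8 245.3] [131, 239, 27, 13, 176] med [0.45  0.478 0.022] min [ 0.43   0.437 -0.   ] max [0.471 0.525 0.038]
blue [236.9 115.2] [219, 89, 37, 47, 825] med [0.882 0.164 0.045] min [ 0.825  0.102 -0.012] max [0.988 0.23  0.089]
blue [225.1 196.9] [211, 182, 30, 36, 412] med [0.585 0.195 0.154] min [0.511 0.146 0.001] max [0.655 0.236 0.165]
blue [285.8 263.9] [272, 250, 28, 29, 332] med [0.376 0.011 0.023] min [ 0.33  -0.033 -0.007] max [0.424 0.056 0.036]
```

View pics/crop1.png

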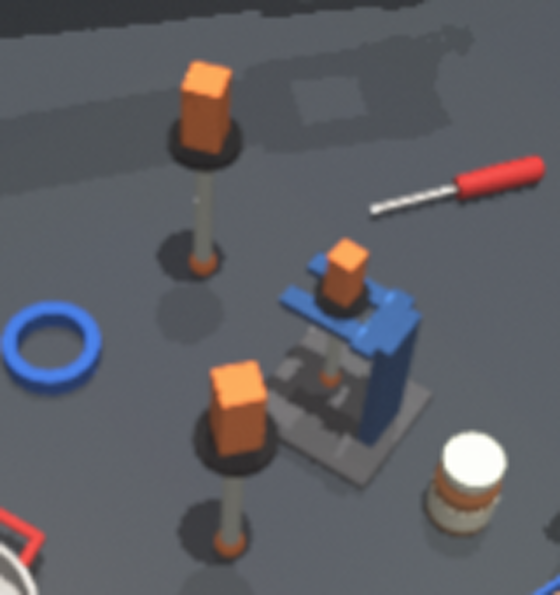

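The crop (3.5x, offset 240,90) shows three candidates:
- Crop (206,105): a large rod on its own stand, top at 0.255 m.
- Crop (238,410): another large rod, top at 0.255 m.
- Crop (346,272): a smaller rod hanging by its collar in the blue fork, top at 0.211 m. That matches 155+56 mm, so this is the one I need.

Next I fit the fork, the grip and the bowl precisely.

```bash
cat >> h.py <<'E'
def ang(v): return round(float(np.degrees(np.arctan2(v[1],v[0]))),1)
def rect(xy):
    r=cv2.minAreaRect((xy*1000).astype(np.float32)); return np.round(r[0],1),np.round(r[1],1),round(r[2],1)
E
python3 - <<'E'
from h import *
from scipy.optimize import least_squares
F={n:pickle.load(open(n+'.pkl','rb')) for n in('scene','top')}
for n,f in F.items():
    P=cloud(f); hsv=cv2.cvtColor(f['color'],cv2.COLOR_RGB2HSV); h,w=hsv.shape[:2]
    v,u=np.mgrid[:h,:w]; uv=np.c_[u.ravel(),v.ravel()]
    near=lambda x,y,r:np.hypot(P[...,0]-x,P[...,1]-y)<r
    Z=P[...,2]
    m=near(.58,-.218,.1)&(Z>.053)&(Z<.068)&(hsv[...,1]<90)
    q=plane(f,uv[m.ravel()],.06)[:,:2]
    s=least_squares(lambda p:np.hypot(*(q-p[:2]).T)-p[2],[.58,-.218,.08],loss='soft_l1',f_scale=.003)
    print(n,'bowl',s.x.round(4),len(q))
    red=(cv2.inRange(hsv,(0,150,60),(4,255,255))>0)|(cv2.inRange(hsv,(176,150,60),(180,255,255))>0)
    e=plane(f,uv[(red&near(.58,-.218,.14)&(Z>.035)).ravel()],.055)[:,:2]
    a=e[e[:,1]>-.218].mean(0); b=e[e[:,1]<-.218].mean(0); print('ears',a.round(4),b.round(4),'mid',((a+b)/2).round(4),'xaxis deg',ang(a-b)-90)
    blue=cv2.inRange(hsv,(100,110,30),(128,255,255))>0
    bt=blue&near(.58,.19,.09)&(Z>.145)&(Z<.165)
    q=plane(f,uv[bt.ravel()],.155)[:,:2]; print('fork',rect(q),len(q),q.mean(0).round(4))
    g=cv2.inRange(hsv,(18 if n=='top' else 5,120,150),(34,255,255))>0
    for x,y,z in((.558,.187,.211),):
        t=g&near(x,y,.03)&(Z>z-.008)
        q=plane(f,uv[t.ravel()],z)[:,:2]; print('grip top',rect(q),len(q),q.mean(0).round(4))
    pl=near(.57,.19,.12)&(Z>.004)&(Z<.02)&(hsv[...,2]>60)
    k=(hsv[...,2]<60)&near(.558,.187,.04)&(Z>.14)&(Z<.17); q=plane(f,uv[k.ravel()],.158)[:,:2]; print('collar',len(q),rect(q) if len(q) else '')
    x0,x1,y0,y1=(.46,.68,.09,.29)
    gx,gy=np.meshgrid(np.linspace(x1,x0,330),np.linspace(y1,y0,300),indexing='ij')
    W=np.c_[gx.ravel(),gy.ravel(),np.full(gx.size,.155)]@np.array(f['R']).T+f['t']
    pr=W[:,:2]/W[:,2:]; pr=pr*(1+f['k1']*(pr**2).sum(1,keepdims=True))*f['mtx'][0][0]+[f['mtx'][0][2],f['mtx'][1][2]]
    mp=pr.astype(np.float32).reshape(330,300,2); globals()[n+'i']=cv2.remap(f['color'],mp,None,cv2.INTER_CUBIC)
cv2.imwrite('pics/rack_rect.png',np.hstack([scenei,topi])[:,:,::-1])
E
```

```text
scene bowl [ 0.5801 -0.2186  0.079 ] 382
ears [ 0.5438 -0.1252] [ 0.6223 -0.3105] mid [ 0.583  -0.2179] xaxis deg 23.0
fork (array([573.8, 186. ]), array([103.6,  68.9]), 22.3) 389 [0.5858 0.1868]
grip top (array([561.8, 183.7]), array([23.1, 23.5]), 15.7) 62 [0.5621 0.1838]
collar 44 (array([565.9, 178.6]), array([41.2, 23.3]), 32.5)
top bowl [ 0.5745 -0.2178  0.0793] 235
ears [ 0.5342 -0.1258] [ 0.6133 -0.3086] mid [ 0.5737 -0.2172] xaxis deg 23.400000000000006
fork (array([567.5, 190.1]), array([103.8,  69.6]), 19.7) 406 [0.5752 0.192 ]
grip top (array([557.5, 187.5]), array([20.4, 20.8]), 17.1) 48 [0.5573 0.1876]
collar 22 (array([551.4, 177.7]), array([20.1, 37.1]), 44.4)
```

View pics/rack_rect.png

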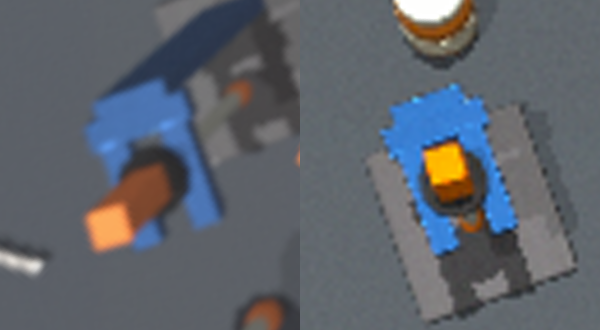

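In the rectified view (+x up, +y left), the fork opens downward toward -x and the plate edges give a yaw of about 19.3°. The grip is centred in the slot near (0.560, 0.186). The bowl centre is about (0.577, -0.218) with its x axis at 23°. I start moving.

arm_command(rows=[[85, [0.15, -0.167, 0.25], [0, 0, 0.1]], [85, [0.3, -0.333, 0.433], [0, 0, 0.2]], [85, [0.45, -0.5, 0.433], [0, 0, 0.3]], [85, [0.6, -0.667, 0.433], [0, 0, 0.414]], [85, [0.6, -0.667, 0.433], [0, 0, 0.414]], [85, [0.6, -0.667, 0.433], [0, 0, 0.414]], [85, [0.6, -0.667, 0.433], [0, 0, 0.414]], [85, [0.6, -0.667, 0.433], [0, 0, 0.414]], [85, [0.6, -0.667, 0.433], [0, 0, 0.414]], [85, [0.6, -0.667, 0.433], [0, 0, 0.414]]])

```text
time: 0.93
tool_pos: [0.374, 0.3936, 0.3298]
tool_rot: [-0.0, -0.166, 0.986, 0.0]
contact_force: [0.3, 0.0, 0.8]
gripper_width: 0.996
grasp_force: 0.0
```

arm_command(rows=[[85, [0.62, -0.693, 0], [0, 0, 0]], [85, [0.62, -0.693, 0], [0, 0, 0]], [85, [0.62, -0.693, 0], [0, 0, 0]], [85, [0.62, -0.693, 0], [0, 0, 0]], [85, [0.62, -0.693, 0], [0, 0, 0]], [85, [0.62, -0.693, 0], [0, 0, 0]], [85, [0.62, -0.693, 0], [0, 0, 0]], [85, [0.62, -0.693, 0], [0, 0, 0]], [85, [0.62, -0.693, 0], [0, 0, 0]], [85, [0.62, -0.693, 0], [0, 0, 0]], [85, [0.62, -0.693, 0], [0, 0, 0]]])

```text
time: 1.85
tool_pos: [0.5585, 0.188, 0.3294]
tool_rot: [-0.0, -0.168, 0.986, 0.0]
contact_force: [0.4, -0.2, 0.2]
gripper_width: 0.997
grasp_force: 0.0
```

arm_command(rows=[[85, [0, 0, -0.1], [0, 0, 0]], [85, [0, 0, -0.2], [0, 0, 0]], [85, [0, 0, -0.3], [0, 0, 0]], [85, [0, 0, -0.33], [0, 0, 0]], [85, [0, 0, -0.33], [0, 0, 0]], [85, [0, 0, -0.33], [0, 0, 0]]])

```text
time: 2.35
tool_pos: [0.5592, 0.1872, 0.2316]
tool_rot: [0.0, -0.168, 0.986, 0.0]
contact_force: [-0.4, -0.2, 0.7]
gripper_width: 1.0
grasp_force: 0.0
```

```bash
python3 - <<'E'
from h import *
f=grab('scene'); g=grab('top')
a=cv2.resize(f['color'][110:220,290:400],None,fx=3.6,fy=3.6,interpolation=cv2.INTER_CUBIC)
b=cv2.resize(g['color'][140:250,170:280],None,fx=3.6,fy=3.6,interpolation=cv2.INTER_CUBIC)
cv2.imwrite('pics/close.png',np.hstack([a,b])[:,:,::-1])
print(monitor.state()['tool_pos'])
E
```

```text
[0.56060621 0.18700036 0.23379108]
```

View pics/close.png

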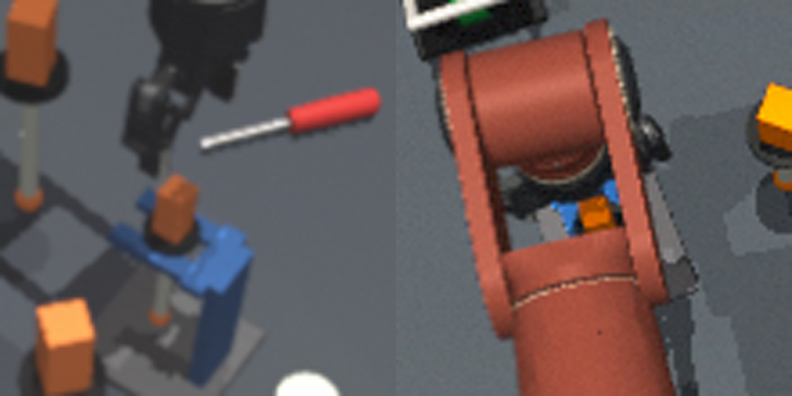

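The left crop shows the fingertips at about (150,165) and (222,85), with the grip top at about (178,184). I check the centring with depth from this same camera.

```bash
python3 - <<'E'
from h import *
f=grab('scene'); P=cloud(f); Z=P[...,2]; hsv=cv2.cvtColor(f['color'],cv2.COLOR_RGB2HSV)
m=(np.hypot(P[...,0]-.56,P[...,1]-.187)<.1)&(Z>.22)&(Z<.31)&(hsv[...,2]<100)
R=np.array([[np.cos(.337),np.sin(.337)],[-np.sin(.337),np.cos(.337)]])
q=P[m]; l=(q[:,:2]-[.5606,.187])@R.T
for lo in np.arange(.22,.31,.01):
    k=(q[:,2]>=lo)&(q[:,2]<lo+.01)
    for s in(-1,1):
        kk=k&(l[:,1]*s>0)
        if kk.sum()>2: print(round(lo,3),s,kk.sum(),'x',l[kk,0].min().round(3),l[kk,0].max().round(3),'y',l[kk,1].min().round(3),l[kk,1].max().round(3))
t=(hsv[...,0]>4)&(hsv[...,0]<20)&(hsv[...,1]>120)&(np.hypot(P[...,0]-.56,P[...,1]-.187)<.04)&(Z>.16)
g=P[t]; gl=(g[:,:2]-[.5606,.187])@R.T; tt=g[:,2]>.206
print('grip',t.sum(),gl.min(0),gl.max(0),g[:,2].max(),'top',gl[tt].mean(0),np.ptp(gl[tt],0),tt.sum())
E
```

```text
0.27 -1 3 x 0.005 0.01 y -0.049 -0.043
0.27 1 7 x -0.011 0.009 y 0.041 0.045
0.28 -1 10 x -0.005 0.012 y -0.058 -0.043
0.28 1 18 x -0.007 0.012 y 0.039 0.046
0.29 -1 26 x -0.007 0.012 y -0.06 -0.046
0.29 1 19 x -0.005 0.012 y 0.038 0.044
0.3 -1 14 x -0.005 0.011 y -0.061 -0.042
0.3 1 18 x -0.002 0.012 y 0.039 0.047
grip 325 [-0.02840943 -0.03541218] [0.03921939 0.03844462] 0.5866478921306507 top [0.00809422 0.00084959] [0.06762881 0.0738568 ] 222
```

arm_command(rows=[[85, [0, 0, -0.07], [0, 0, 0]], [85, [0, 0, -0.14], [0, 0, 0]], [85, [0, 0, -0.21], [0, 0, 0]], [85, [0, 0, -0.21], [0, 0, 0]], [60, [0, 0, -0.21], [0, 0, 0]], [40, [0, 0, -0.21], [0, 0, 0]], [15, [0, 0, -0.21], [0, 0, 0]], [15, [0, 0, -0.21], [0, 0, 0]], [15, [0, 0, -0.21], [0, 0, 0]], [15, [0, 0, -0.21], [0, 0, 0]], [15, [0, 0, -0.21], [0, 0, 0]], [15, [0, 0, -0.21], [0, 0, 0]]])

```text
time: 3.5
tool_pos: [0.5603, 0.1867, 0.1697]
tool_rot: [0.001, -0.167, 0.986, 0.0]
contact_force: [-1.0, 1.5, 4.7]
gripper_width: 0.261
grasp_force: 60.1
```

arm_command(rows=[[15, [0, 0, 0.03], [0, 0, 0]], [15, [0, 0, 0.06], [0, 0, 0]], [15, [0, 0, 0.08], [0, 0, 0]], [15, [0, 0, 0.08], [0, 0, 0]], [15, [-0.06, -0.021, 0.08], [0, 0, 0]], [15, [-0.12, -0.042, 0.08], [0, 0, 0]], [15, [-0.18, -0.063, 0.08], [0, 0, 0]], [15, [-0.24, -0.084, 0.08], [0, 0, 0]], [15, [-0.3, -0.105, 0.08], [0, 0, 0]], [15, [-0.3, -0.105, 0.08], [0, 0, 0]], [15, [-0.3, -0.105, 0.08], [0, 0, 0]]])

```text
time: 4.42
tool_pos: [0.4691, 0.1546, 0.1917]
tool_rot: [0.0, -0.167, 0.986, -0.0]
contact_force: [0.8, -0.2, -0.9]
gripper_width: 0.259
grasp_force: 59.2
```

```bash
python3 - <<'E'
from h import *
f=grab('scene','out1'); s=monitor.state(); print(s['tool_pos'],s['contact_force'],s['gripper_width'])
a=f['color'][90:230,240:400]; cv2.imwrite('pics/out1c.png',cv2.resize(a,None,fx=4,fy=4,interpolation=cv2.INTER_CUBIC)[:,:,::-1])
# bead positions in bowl frame from initial frames
F={n:pickle.load(open(n+'.pkl','rb')) for n in('scene','top')}
C={'scene':(.5801+.0015,-.2183),'top':(.5741,-.2175)}; th=np.radians(23.2)
R=np.array([[np.cos(th),np.sin(th)],[-np.sin(th),np.cos(th)]])
def beads(f,c):
    hsv=cv2.cvtColor(f['color'],cv2.COLOR_RGB2HSV)
    for nm,lo,hi in(('g',(40,80,35),(85,255,255)),('y',(20,90,80),(36,255,255))):
        k,l,st,ce=cv2.connectedComponentsWithStats(cv2.inRange(hsv,lo,hi))
        for i in range(1,k):
            p=plane(f,ce[i],.019)[0,:2]-c
            if st[i,4]>6 and np.hypot(*p)<.08: print(nm,(R@p*1000).round(0),st[i,4])
for n in F: print(n); beads(F[n],np.array(C[n]))
E
```

```text
[0.4696804  0.15475991 0.19187197] [-0.49138832 -0.61540987 -2.12489412] 0.2638357680721617
scene
g [22. 32.] 33
g [23. -1.] 37
g [50. -2.] 28
g [ 24. -36.] 36
y [-29.  31.] 46
y [-44.   1.] 103
y [-28. -30.] 50
top
g [56. -4.] 35
g [ 28. -37.] 34
g [27. -2.] 36
g [25. 31.] 32
y [-24. -31.] 40
y [-26.   1.] 39
y [-26.  31.] 41
y [-55.  -1.] 40
```

View pics/out1c.png

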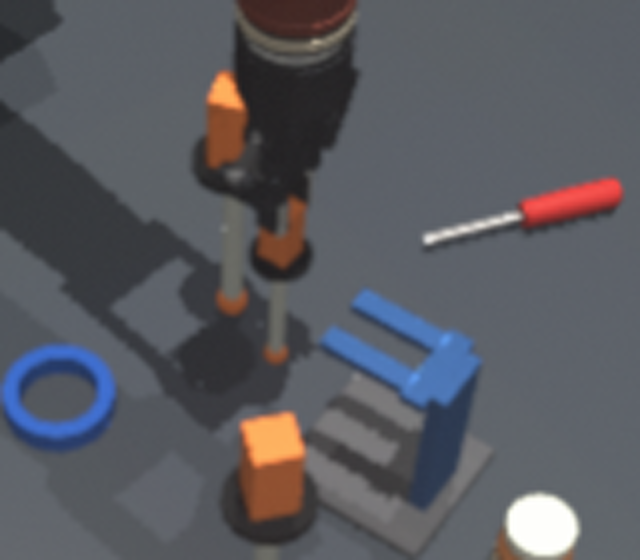

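The rod hangs straight in the gripper and the fork is intact. Now I carry it to the bowl, passing between the tape and the large rod.

arm_command(rows=[[15, [0, 0, 0.1], [0, 0, 0]], [15, [0, 0, 0.193], [0, 0, 0]], [15, [0.01, -0.1, 0.193], [0, 0, 0]], [15, [0.025, -0.2, 0.193], [0, 0, 0]], [15, [0.04, -0.3, 0.193], [0, 0, 0]], [15, [0.052, -0.4, 0.193], [0, 0, 0]], [15, [0.067, -0.517, 0.193], [0, 0, 0]], [15, [0.1, -0.6, 0.193], [0, 0, 0]], [15, [0.133, -0.71, 0.193], [0, 0, 0]], [15, [0.167, -0.815, 0.193], [0, 0, 0]], [15, [0.167, -0.815, 0.193], [0, 0, 0]]])

```text
time: 5.38
tool_pos: [0.5213, -0.0947, 0.2493]
tool_rot: [-0.0, -0.164, 0.986, -0.001]
contact_force: [-0.6, 1.0, -2.0]
gripper_width: 0.265
grasp_force: 59.5
```

arm_command(rows=[[15, [0.05, -0.1, 0], [0, 0, 0]], [15, [0.1, -0.2, 0], [0, 0, 0]], [15, [0.15, -0.32, 0], [0, 0, 0]], [15, [0.19, -0.427, 0], [0, 0, 0]], [15, [0.19, -0.427, 0], [0, 0, 0]], [15, [0.19, -0.427, -0.1], [0, 0, 0]], [15, [0.19, -0.427, -0.19], [0, 0, 0]], [15, [0.19, -0.427, -0.19], [0, 0, 0]], [15, [0.19, -0.427, -0.19], [0, 0, 0]]])

```text
time: 6.13
tool_pos: [0.5757, -0.2168, 0.1903]
tool_rot: [-0.002, -0.167, 0.986, 0.002]
contact_force: [0.8, -0.4, -0.6]
gripper_width: 0.255
grasp_force: 59.7
```

```bash
python3 - <<'E'
from h import *
f=grab('scene'); s=monitor.state(); print(s['tool_pos'],s['contact_force'],s['gripper_width'])
a=f['color'][190:330,160:320]; cv2.imwrite('pics/bowl1.png',cv2.resize(a,None,fx=4,fy=4,interpolation=cv2.INTER_CUBIC)[:,:,::-1])
E
```

```text
[ 0.57691255 -0.21742023  0.19284242] [ 0.27018168 -0.15915632 -0.36345035] 0.26067126236746296
```

View pics/bowl1.png

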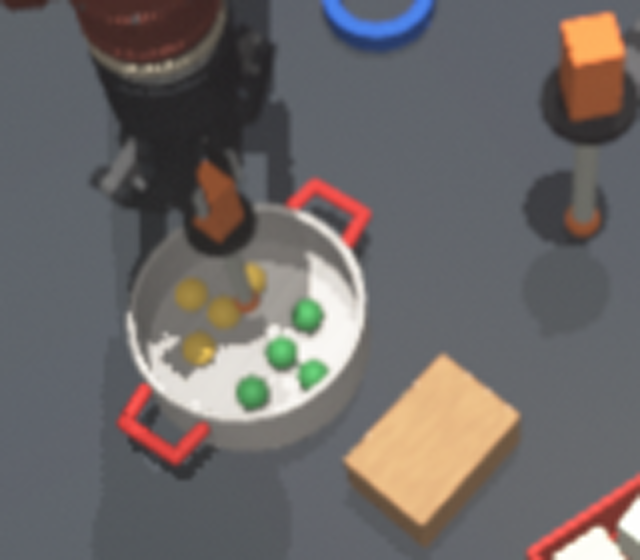

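The tip (crop 248,302, about 40 mm above the beads) is centred between the rows. I lower it there, move out through the gap toward the +y ear, then circle.

arm_command(rows=[[15, [0, 0, -0.05], [0, 0, 0]], [15, [0, 0, -0.1], [0, 0, 0]], [15, [0, 0, -0.137], [0, 0, 0]], [15, [0, 0, -0.137], [0, 0, 0]], [15, [-0.012, 0.028, -0.137], [0, 0, 0]], [15, [-0.024, 0.055, -0.137], [0, 0, 0]], [15, [-0.036, 0.083, -0.137], [0, 0, 0]], [15, [-0.047, 0.11, -0.137], [0, 0, 0]], [15, [-0.047, 0.11, -0.137], [0, 0, 0]]])

```text
time: 6.93
tool_pos: [0.5622, -0.183, 0.1524]
tool_rot: [0.0, -0.168, 0.986, 0.0]
contact_force: [0.3, 0.2, -1.9]
gripper_width: 0.261
grasp_force: 59.8
```

arm_command(rows=[[15, [0.03, 0.008, 0], [0, 0, 0]], [15, [0.061, 0.009, 0], [0, 0, 0]], [15, [0.092, 0.001, 0], [0, 0, 0]], [15, [0.119, -0.014, 0], [0, 0, 0]], [15, [0.142, -0.036, 0], [0, 0, 0]], [15, [0.158, -0.063, 0], [0, 0, 0]], [15, [0.166, -0.093, 0], [0, 0, 0]], [15, [0.166, -0.125, 0], [0, 0, 0]], [15, [0.159, -0.155, 0], [0, 0, 0]], [15, [0.143, -0.182, 0], [0, 0, 0]], [15, [0.121, -0.205, 0], [0, 0, 0]], [15, [0.095, -0.221, 0], [0, 0, 0]]])

```text
time: 7.93
tool_pos: [0.59, -0.2522, 0.1515]
tool_rot: [-0.0, -0.167, 0.986, -0.0]
contact_force: [-0.8, 0.5, -1.7]
gripper_width: 0.257
grasp_force: 59.8
```

arm_command(rows=[[15, [-0.03, -0.008, 0], [0, 0, 0]], [15, [-0.061, -0.009, 0], [0, 0, 0]], [15, [-0.092, -0.001, 0], [0, 0, 0]], [15, [-0.119, 0.014, 0], [0, 0, 0]], [15, [-0.142, 0.036, 0], [0, 0, 0]], [15, [-0.158, 0.063, 0], [0, 0, 0]], [15, [-0.166, 0.093, 0], [0, 0, 0]], [15, [-0.166, 0.125, 0], [0, 0, 0]], [15, [-0.159, 0.155, 0], [0, 0, 0]], [15, [-0.143, 0.182, 0], [0, 0, 0]], [15, [-0.121, 0.205, 0], [0, 0, 0]], [15, [-0.095, 0.221, 0], [0, 0, 0]]])

```text
time: 8.93
tool_pos: [0.5634, -0.1836, 0.1517]
tool_rot: [0.0, -0.167, 0.986, 0.0]
contact_force: [0.4, 0.9, -2.0]
gripper_width: 0.257
grasp_force: 59.8
```

arm_command(rows=[[15, [0.03, 0.008, 0], [0, 0, 0]], [15, [0.061, 0.009, 0], [0, 0, 0]], [15, [0.092, 0.001, 0], [0, 0, 0]], [15, [0.119, -0.014, 0], [0, 0, 0]], [15, [0.142, -0.036, 0], [0, 0, 0]], [15, [0.158, -0.063, 0], [0, 0, 0]], [15, [0.166, -0.093, 0], [0, 0, 0]], [15, [0.166, -0.125, 0], [0, 0, 0]], [15, [0.159, -0.155, 0], [0, 0, 0]], [15, [0.143, -0.182, 0], [0, 0, 0]], [15, [0.121, -0.205, 0], [0, 0, 0]], [15, [0.095, -0.221, 0], [0, 0, 0]]])

```text
time: 9.93
tool_pos: [0.59, -0.2522, 0.1516]
tool_rot: [-0.0, -0.167, 0.986, -0.0]
contact_force: [-0.3, 0.7, -1.0]
gripper_width: 0.261
grasp_force: 59.8
```

arm_command(rows=[[15, [-0.03, -0.008, 0], [0, 0, 0]], [15, [-0.061, -0.009, 0], [0, 0, 0]], [15, [-0.092, -0.001, 0], [0, 0, 0]], [15, [-0.119, 0.014, 0], [0, 0, 0]], [15, [-0.142, 0.036, 0], [0, 0, 0]], [15, [-0.158, 0.063, 0], [0, 0, 0]], [15, [-0.166, 0.093, 0], [0, 0, 0]], [15, [-0.166, 0.125, 0], [0, 0, 0]], [15, [-0.159, 0.155, 0], [0, 0, 0]], [15, [-0.143, 0.182, 0], [0, 0, 0]], [15, [-0.121, 0.205, 0], [0, 0, 0]], [15, [-0.095, 0.221, 0], [0, 0, 0]]])

```text
time: 10.93
tool_pos: [0.5634, -0.1837, 0.1516]
tool_rot: [0.0, -0.167, 0.986, 0.0]
contact_force: [0.4, -0.1, -1.6]
gripper_width: 0.261
grasp_force: 59.8
```

arm_command(rows=[[15, [0.03, 0.008, 0], [0, 0, 0]], [15, [0.061, 0.009, 0], [0, 0, 0]], [15, [0.092, 0.001, 0], [0, 0, 0]], [15, [0.119, -0.014, 0], [0, 0, 0]], [15, [0.142, -0.036, 0], [0, 0, 0]], [15, [0.158, -0.063, 0], [0, 0, 0]], [15, [0.166, -0.093, 0], [0, 0, 0]], [15, [0.166, -0.125, 0], [0, 0, 0]], [15, [0.159, -0.155, 0], [0, 0, 0]], [15, [0.143, -0.182, 0], [0, 0, 0]], [15, [0.121, -0.205, 0], [0, 0, 0]], [15, [0.095, -0.221, 0], [0, 0, 0]]])

```text
time: 11.93
tool_pos: [0.59, -0.2522, 0.1516]
tool_rot: [-0.0, -0.167, 0.986, -0.0]
contact_force: [-0.5, -0.5, -1.6]
gripper_width: 0.257
grasp_force: 59.8
```

arm_command(rows=[[15, [-0.03, -0.008, 0], [0, 0, 0]], [15, [-0.061, -0.009, 0], [0, 0, 0]], [15, [-0.092, -0.001, 0], [0, 0, 0]], [15, [-0.119, 0.014, 0], [0, 0, 0]], [15, [-0.142, 0.036, 0], [0, 0, 0]], [15, [-0.158, 0.063, 0], [0, 0, 0]], [15, [-0.166, 0.093, 0], [0, 0, 0]], [15, [-0.166, 0.125, 0], [0, 0, 0]], [15, [-0.159, 0.155, 0], [0, 0, 0]], [15, [-0.143, 0.182, 0], [0, 0, 0]], [15, [-0.121, 0.205, 0], [0, 0, 0]], [15, [-0.095, 0.221, 0], [0, 0, 0]]])

```text
time: 12.93
tool_pos: [0.5634, -0.1836, 0.1516]
tool_rot: [0.0, -0.167, 0.986, 0.0]
contact_force: [0.5, 0.5, -1.0]
gripper_width: 0.263
grasp_force: 59.8
```

arm_command(rows=[[15, [0.03, 0.008, 0], [0, 0, 0]], [15, [0.061, 0.009, 0], [0, 0, 0]], [15, [0.092, 0.001, 0], [0, 0, 0]], [15, [0.119, -0.014, 0], [0, 0, 0]], [15, [0.142, -0.036, 0], [0, 0, 0]], [15, [0.158, -0.063, 0], [0, 0, 0]], [15, [0.166, -0.093, 0], [0, 0, 0]], [15, [0.166, -0.125, 0], [0, 0, 0]], [15, [0.159, -0.155, 0], [0, 0, 0]], [15, [0.143, -0.182, 0], [0, 0, 0]], [15, [0.121, -0.205, 0], [0, 0, 0]], [15, [0.095, -0.221, 0], [0, 0, 0]]])

```text
time: 13.93
tool_pos: [0.59, -0.2522, 0.1516]
tool_rot: [-0.0, -0.167, 0.986, -0.0]
contact_force: [-0.2, 0.1, -2.2]
gripper_width: 0.256
grasp_force: 59.8
```

```bash
cat >> h.py <<'E'
def beads(n,f):
    c=np.array({'scene':(.579,-.2195),'top':(.5741,-.2175)}[n]); th=np.radians(23.2)
    R=np.array([[np.cos(th),np.sin(th)],[-np.sin(th),np.cos(th)]])
    hsv=cv2.cvtColor(f['color'],cv2.COLOR_RGB2HSV); print(n)
    for nm,lo,hi in(('g',(40,80,35),(85,255,255)),('y',(20,90,60),(36,255,255))):
        k,l,st,ce=cv2.connectedComponentsWithStats(cv2.inRange(hsv,lo,hi))
        for i in range(1,k):
            p=plane(f,ce[i],.019)[0,:2]-c
            if st[i,4]>6 and np.hypot(*p)<.08: print(nm,(R@p*1000).round(0),st[i,4])
E
python3 - <<'E'
from h import *
for n in('scene','top'):
    f=grab(n); beads(n,f)
    if n=='scene': cv2.imwrite('pics/bowl2.png',cv2.resize(f['color'][190:330,160:320],None,fx=4,fy=4,interpolation=cv2.INTER_CUBIC)[:,:,::-1])
E
```

```text
scene
g [57. 21.] 17
g [-23. -57.] 31
g [54. -5.] 20
g [ 20. -52.] 17
y [-19.  64.] 56
y [29. 59.] 53
y [-59. -29.] 28
top
g [63. -6.] 20
g [63. 19.] 37
y [29. 56.] 37
```

View pics/bowl2.png

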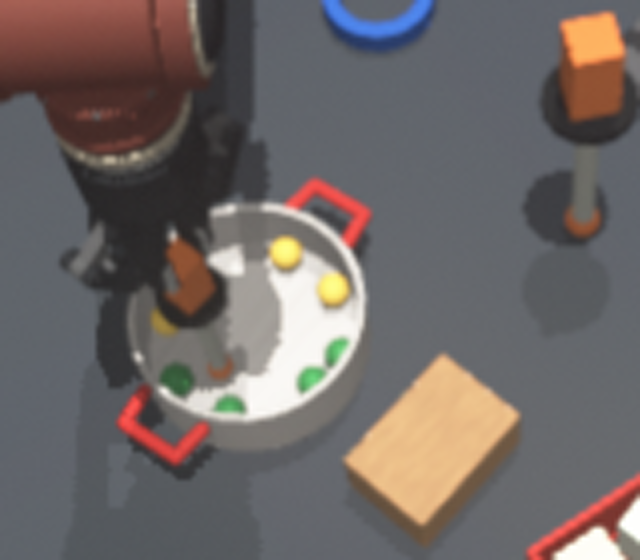

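The picture confirms mixing. A yellow bead at crop (332,290), bowl (29,59), is on the + side, and a green at (177,380), bowl (-23,-57), is on the - side, both well clear of the line. That is 3.5 turns. I lift out through the middle and carry the rod back.

arm_command(rows=[[15, [-0.024, 0.055, 0], [0, 0, 0]], [15, [-0.047, 0.11, 0], [0, 0, 0]], [15, [-0.047, 0.11, 0.08], [0, 0, 0]], [15, [-0.047, 0.11, 0.16], [0, 0, 0]], [15, [-0.047, 0.11, 0.25], [0, 0, 0]], [15, [-0.047, 0.11, 0.327], [0, 0, 0]], [15, [-0.047, 0.11, 0.327], [0, 0, 0]], [15, [-0.09, 0.21, 0.327], [0, 0, 0]], [15, [-0.14, 0.32, 0.327], [0, 0, 0]], [15, [-0.19, 0.43, 0.327], [0, 0, 0]], [15, [-0.237, 0.537, 0.327], [0, 0, 0]]])

```text
time: 14.95
tool_pos: [0.5185, -0.0884, 0.2483]
tool_rot: [-0.001, -0.167, 0.986, 0.001]
contact_force: [1.1, 0.5, -1.9]
gripper_width: 0.262
grasp_force: 59.9
```

arm_command(rows=[[15, [-0.034, 0.105, 0], [0, 0, 0]], [15, [-0.067, 0.215, 0], [0, 0, 0]], [15, [-0.1, 0.3, 0], [0, 0, 0]], [15, [-0.115, 0.415, 0], [0, 0, 0]], [15, [-0.127, 0.515, 0], [0, 0, 0]], [15, [-0.142, 0.615, 0], [0, 0, 0]], [15, [-0.157, 0.715, 0], [0, 0, 0]], [15, [-0.167, 0.815, 0], [0, 0, 0]], [15, [-0.167, 0.815, -0.1], [0, 0, 0]], [15, [-0.167, 0.815, -0.193], [0, 0, 0]], [15, [-0.167, 0.815, -0.193], [0, 0, 0]], [15, [-0.167, 0.815, -0.193], [0, 0, 0]]])

```text
time: 15.95
tool_pos: [0.4678, 0.1544, 0.1893]
tool_rot: [-0.003, -0.167, 0.986, 0.0]
contact_force: [0.4, 0.7, -0.3]
gripper_width: 0.259
grasp_force: 59.9
```

```bash
python3 - <<'E'
from h import *
s=monitor.state(); print(s['tool_pos'],s['tool_rot'],s['contact_force'])
f=grab('scene'); beads('scene',f); g=grab('top'); beads('top',g)
P=cloud(f); hsv=cv2.cvtColor(f['color'],cv2.COLOR_RGB2HSV); v,u=np.mgrid[:420,:560]; uv=np.c_[u.ravel(),v.ravel()]
b=(cv2.inRange(hsv,(100,110,60),(128,255,255))>0)&(np.hypot(P[...,0]-.57,P[...,1]-.19)<.09)&(P[...,2]>.147)&(P[...,2]<.163)
q=plane(f,uv[b.ravel()],.155)[:,:2]; print('fork',rect(q))
th=np.radians(19.3);R=np.array([[np.cos(th),np.sin(th)],[-np.sin(th),np.cos(th)]])
l=(q-[.5621,.1838])@R.T*1000   # about the scene-camera grip position before the pick
for a in range(-45,30,10):
    k=(l[:,0]>a)&(l[:,0]<a+10)
    if k.sum(): y=np.sort(l[k,1]); print(a,k.sum(),'neg',y[y<0][[0,-1]].round(0) if (y<0).any() else '','pos',y[y>0][[0,-1]].round(0) if (y>0).any() else '')
cv2.imwrite('pics/ret.png',cv2.resize(f['color'][90:230,240:400],None,fx=4,fy=4,interpolation=cv2.INTER_CUBIC)[:,:,::-1])
E
```

```text
[0.46783169 0.15439442 0.18928666] [-2.61829504e-03 -1.67203286e-01  9.85918962e-01  8.14422355e-05] [ 0.36974397  0.68460091 -0.32419368]
scene
g [57. 21.] 15
g [-23. -57.] 33
g [54. -5.] 20
g [ 20. -52.] 17
y [-18.  64.] 54
y [-64.   8.] 53
y [29. 59.] 52
y [-59. -25.] 57
top
g [59. -8.] 35
g [63. 19.] 36
g [ 24. -58.] 37
g [-23. -59.] 37
y [29. 56.] 37
y [-15.  59.] 29
y [-57. -25.] 40
y [-61.   7.] 36
fork (array([573.4, 185.8]), array([102.6,  68.9]), 22.3)
-45 18 neg [-26. -12.] pos [13. 29.]
-35 41 neg [-32. -12.] pos [10. 27.]
-25 37 neg [-31. -12.] pos [10. 28.]
-15 37 neg [-31. -14.] pos [11. 28.]
-5 36 neg [-30. -13.] pos [11. 29.]
5 37 neg [-31. -13.] pos [10. 28.]
15 37 neg [-30. -13.] pos [11. 28.]
25 58 neg [-32.  -2.] pos [ 1. 34.]
```

View pics/ret.png

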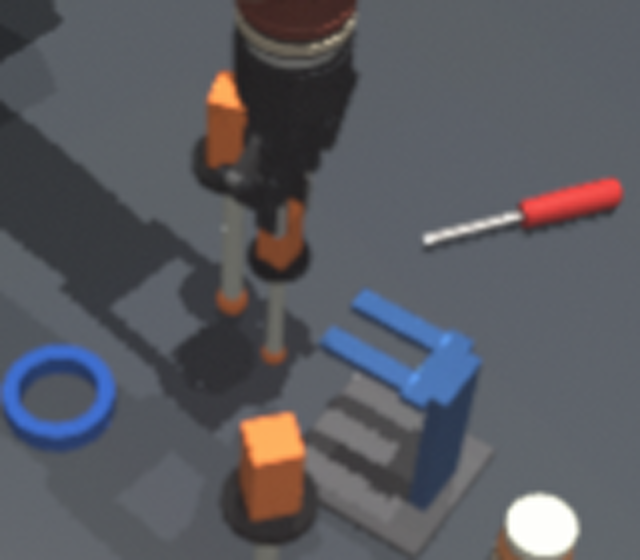

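All eight beads are visible and mixed, the rod is upright, and the slot axis is within about 1 mm of the pick-up line. I slide it back in, lower it and release.

arm_command(rows=[[15, [0.06, 0.021, 0], [0, 0, 0]], [15, [0.12, 0.042, 0], [0, 0, 0]], [15, [0.18, 0.063, 0], [0, 0, 0]], [15, [0.24, 0.084, 0], [0, 0, 0]], [15, [0.295, 0.103, 0], [0, 0, 0]], [15, [0.295, 0.103, 0], [0, 0, 0]], [15, [0.295, 0.103, -0.025], [0, 0, 0]], [15, [0.295, 0.103, -0.05], [0, 0, 0]], [15, [0.295, 0.103, -0.07], [0, 0, 0]], [15, [0.295, 0.103, -0.079], [0, 0, 0]], [15, [0.295, 0.103, -0.079], [0, 0, 0]], [15, [0.295, 0.103, -0.079], [0, 0, 0]]])

```text
time: 17.05
tool_pos: [0.558, 0.1852, 0.1697]
tool_rot: [0.0, -0.167, 0.986, -0.0]
contact_force: [-1.7, 0.4, 4.9]
gripper_width: 0.258
grasp_force: 60.8
```

arm_command(rows=[[28, [0, 0, 0], [0, 0, 0]], [35, [0, 0, 0], [0, 0, 0]], [50, [0, 0, 0], [0, 0, 0]], [70, [0, 0, 0], [0, 0, 0]], [85, [0, 0, 0], [0, 0, 0]], [85, [0, 0, 0], [0, 0, 0]], [85, [0, 0, 0.05], [0, 0, 0]], [85, [0, 0, 0.12], [0, 0, 0]], [85, [0, 0, 0.22], [0, 0, 0]], [85, [0, 0, 0.34], [0, 0, 0]], [85, [0, 0, 0.46], [0, 0, 0]], [85, [0, 0, 0.5], [0, 0, 0]]])

```text
time: 18.05
tool_pos: [0.5602, 0.1858, 0.3251]
tool_rot: [0.005, -0.167, 0.986, 0.0]
contact_force: [0.4, -0.4, 1.1]
gripper_width: 0.991
grasp_force: 0.0
```

arm_command(rows=[[85, [-0.1, 0.12, 0.1], [0, 0, 0]], [85, [-0.2, 0.24, 0.1], [0, 0, 0]], [85, [-0.3, 0.36, 0.1], [0, 0, 0]], [85, [-0.4, 0.48, 0.1], [0, 0, 0]], [85, [-0.45, 0.6, 0.1], [0, 0, 0]], [85, [-0.5, 0.7, 0.1], [0, 0, 0]], [85, [-0.5, 0.7, 0.1], [0, 0, 0]], [85, [-0.5, 0.7, 0.1], [0, 0, 0]], [85, [-0.5, 0.7, 0.1], [0, 0, 0]], [85, [-0.5, 0.7, 0.1], [0, 0, 0]]])

```text
time: 18.88
tool_pos: [0.4086, 0.3948, 0.3476]
tool_rot: [-0.0, -0.167, 0.986, -0.0]
contact_force: [-0.6, -0.4, -0.1]
gripper_width: 0.997
grasp_force: 0.0
```

```bash
python3 - <<'E'
from h import *
s=monitor.state(); print(s['time'],s['tool_pos'],s['contact_force'])
f=grab('scene'); g=grab('top'); beads('top',g)
a=cv2.resize(f['color'][110:220,290:400],None,fx=3.6,fy=3.6,interpolation=cv2.INTER_CUBIC)
b=cv2.resize(g['color'][140:250,170:280],None,fx=3.6,fy=3.6,interpolation=cv2.INTER_CUBIC)
cv2.imwrite('pics/final.png',np.hstack([a,b])[:,:,::-1])
E
```

```text
18.8833 [0.40863745 0.39481356 0.34763373] [-0.5816762  -0.40092436 -0.0914406 ]
top
g [59. -8.] 35
g [63. 19.] 38
g [ 24. -58.] 37
g [-23. -59.] 37
y [29. 56.] 37
y [-15.  59.] 29
y [-57. -25.] 40
y [-61.   7.] 36
```

View pics/final.png

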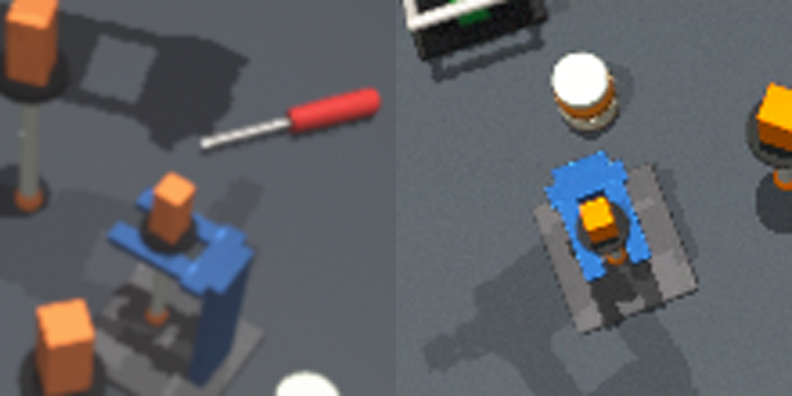

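The rod hangs upright in the fork (scene crop 172,215; top crop 600,222). The gripper is clear and the beads are mixed.

```bash
python3 -c "
from plant import manip
print(manip.job_done())"
```

```text
the job is handed in; nothing more can be done
None
```

I stirred the beads for 3.5 turns until both colours lay on each side of the ear line, hung the rod back upright in the fork, released it, and handed the job in at about 19 s; no verdict was shown.

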